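Move the seasonings to the other rack in reverse order

ROBOT

A 6-joint arm with a two-finger parallel gripper is mounted at the origin on the work surface; the furniture and walls round the work are solid. World frame = base frame: x ahead of the robot, y to its left, z up, the work surface at z = 0. Lengths are in m, angles in degrees, forces in N, time in s.
With the tool pointing down it reaches from about 0.3 to 0.875 m from the base axis. Payload 6.4 kg.
Tool frame: the origin (TCP) lies midway between the tips of the shut fingers; the grasp point (between the pads) lies 19 mm behind it (pinch_z is the z of the grasp point in the tool frame, in m); z points along the fingers, y is the line along which they close (so a half turn about z gives the same grasp; the last joint's range is limited). The gripper opens to 88 mm and grips with 3 to 60 N. Pads are 18 mm wide; open, the fingers measure 123 mm over their backs; the gripper's body (75 mm by 187 mm) begins 45 mm behind the grasp point.
Start: joints at [-82.065, 10.359, 92.074, -0, 77.567, -11.82], TCP at [0.194, -0.541, 0.239] pointing down, gripper open.
Joint ranges: [-171.53, 171.53], [-51.25, 118.39], [17.06, 147.69], [-65.23, 245.23], [0, 150.52], [-178.68, 178.68]. Speed limits (degrees/s): [147.25, 147.25, 172.46, 180, 180, 180].

INTERFACE

Orientations are given as [roll, pitch, yaw] about the fixed x, y, z axes, in that order (R = Rz(yaw) Ry(pitch) Rx(roll)).
In Python, from rig import state, read_camera, camera_model, finish_job, pinch_z gives the robot as it stands.
- The arm moves only by the shell command python3 -m creep 'ROWS' [FORCE]. ROWS is JSON, a list of rows, each an object of numbers: "x", "y", "z": the shift along the tool's x, y, z in mm; "rx", "ry", "rz": the turn, a rotation vector about the tool's x, y, z in degrees; "grip": the closure, from 0 (fully open) to 1 (shut). In form: [{"x": .., "y": .., "z": .., "rx": .., "ry": .., "rz": .., "grip": ..}, ...]. A call has 1 to 5 rows; each row is the pose to reach, as a shift and turn from the pose commanded when the call began, along the tool's axes at that moment; what a row does not reach only later rows make up. A row lasts 1/10 s, in which the tool goes at most 50 mm and 8.59 degrees, less where a joint would pass 70% of its speed; a pose out of reach is approached as far as the arm can. A call with a gripper value outside its range is refused whole. The fingers move at their own pace and stop on an object; FORCE is the grip in N (left out, the last holds). Time passes only in rows, so rows that repeat a pose let the fingers close. It gives the time, the measured TCP pose, the force, the opening and the grip force at its end, in the units of the state.
- state(): the state, without advancing time (a new reading comes with each control period).
- read_camera(name): name is "scene" or "top" or "wrist"; returns the picture (400x640x3 uint8, red, green, blue); there is no depth.
- camera_model(name): a dict with "fx", "fy", "cx", "cy" (pixels), "dist" ([k1, k2, p1, p2, k3] as OpenCV has them; the pictures are not rectified), "view" (4x4, takes a point from world to camera coordinates). Camera axes: x right, y down, z forward; pixel columns grow to the right and rows downward; lengths in m; the calibration is good to about 2 mm. A picture is of the moment at which its call begins: read the wrist's pose just before it. camera_model takes no time and is no camera call; for the wrist camera it gives the pose at the moment of the call.
- finish_job(): hands the job in; it is judged then, once.
The state is a dict: "time": time; "joint_pos": joint angles; "joint_velocities": joint speeds; "effort": joint torques, N m; "position": TCP position; "orientation": TCP orientation; "wrist_force": force on the tool from outside, world axes, zero at the start; "wrist_torque": the same for the moment, N m; "grip_width": opening from 0.0 (shut) to 1.0 (fully open); "grasp_force": force on a finger pad.
Only numpy, scipy, OpenCV 4.12 (cv2) and the standard library are available. Lean on these libraries where they do the work, as an engineer would, in place of code of your own. Each camera call takes 0.05 s, during which the arm holds its last target. There are 200 camera calls.

TASK

The dark seasoning rack is to be cleaned, and the cook will work from the other side today: move its four seasonings into the pale rack beside it, in reverse order, so that the leftmost one of the dark rack (as seen from the robot) ends up rightmost in the pale rack, and so on along the row. Stand each one upright in the middle of its own compartment, tip nothing over, and leave the tea box and the mug where they are.

Things in the scene. Friction and masses are not known exactly. Their poses are not given: they have to be found in the camera images.
- dark_rack: dark brown wooden rack, fixed, 96 mm (x) by 336 mm (y): four compartments in a row along y, centred at y = -123, -41, 41, 123 mm, x = 0. Origin: centre of the underside, on the worktop; +y is the robot's left within 11 degrees. Mat tops at 15 mm, lips and dividers (compartments 80 by 76 mm inside) at 19 mm, end panels at 42 mm. Holds the seasonings at the start, in any order.
- pale_rack: light wooden rack, fixed, 96 mm (x) by 336 mm (y): four compartments in a row along y, centred at y = -123, -41, 41, 123 mm, x = 0. Origin: centre of the underside, on the worktop; +y is the robot's left within 11 degrees. Mat tops at 15 mm, lips and dividers (compartments 80 by 76 mm inside) at 19 mm, end panels at 42 mm. Empty at the start; left or right of the dark rack.
- salt_shaker: salt shaker with a domed grey top, clear lower part showing grey-white salt; 44 mm in diameter at the foot, 90 mm tall; above 66 mm it narrows to a top 34 mm across. Loose, upright. Origin: centre of its underside, z up; any yaw.
- mustard_jar: small mustard-yellow jar with a broad red screw cap and a pale paper band, 52 mm in diameter, 85 mm tall (cap from 69 mm up, 47 mm across). Loose, upright. Origin: centre of its underside, z up; any yaw.
- dark_spice_jar: round spice jar with an all-black cap, green herbs inside and a mostly black label, 41 mm in diameter, 105 mm tall (cap from 84 mm up, 40 mm across). Loose, upright. Origin: centre of its underside, z up; any yaw.
- white_spice_jar: round spice jar with a black cap that has a blue disc on top, and a blue and white label, 41 mm in diameter, 105 mm tall (cap from 84 mm up, 40 mm across). Loose, upright. Origin: centre of its underside, z up; any yaw.
- mat_salt_shaker: round cork mat, 66 mm across, 3 mm thick, fixed in the dark rack under where the salt shaker stands at the start; it stays there and so marks where that one came from. Origin: centre of its underside.
- mat_mustard_jar: round cork mat, 66 mm across, 3 mm thick, fixed in the dark rack under where the mustard jar stands at the start; it stays there and so marks where that one came from. Origin: centre of its underside.
- mat_dark_spice_jar: round cork mat, 66 mm across, 3 mm thick, fixed in the dark rack under where the dark spice jar stands at the start; it stays there and so marks where that one came from. Origin: centre of its underside.
- mat_white_spice_jar: round cork mat, 66 mm across, 3 mm thick, fixed in the dark rack under where the white spice jar stands at the start; it stays there and so marks where that one came from. Origin: centre of its underside.
- tea_box: red cardboard tea box, 72 x 135 x 78 mm, loose, lying to the right of the racks, long side pointing away from the robot; bystander. Origin: centre of its underside.
- white_mug: white mug, 78 x 110 x 97 mm with handle, loose, behind the racks; bystander. Above it hang wall cabinets (front at x = 0.59 m, underside 0.50 m above the worktop): keep the wrist clear of them. Origin: centre of its underside.
Mind the look-alikes: they are no part of the job. What is shaped like the dark_spice_jar but turquoise is not meant. What is shaped like the white_spice_jar but purple or turquoise is not meant.

How it is judged:
By the outcome, as a careful person would: the job done as asked, in the order asked, and still so for the second after the job is handed in, with the robot touching nothing.
It also fails if it takes over 104 s, if anything falls off the work surface, if the arm or the gripper's body presses on something with over 40 N, if the wrist force passes 120 N, or if a joint passes its speed limit or range.

## Working session

There is one attempt and no reset: what is moved stays moved. The work goes in short steps, Python scripts to look and compute and a shell command to move; the robot and the scene stay as the last step left them, time stands still between calls to the robot, and variables do not carry over. Pictures are saved under pics/ and viewed, at most 14 in all, crops included, and the job is handed in when it is done.

```bash
mkdir -p pics; ls
python3 - <<'E'
from rig import *
import cv2
print(state(), pinch_z)
for n in("scene","top"):
    cv2.imwrite(f"pics/{n}0.png",read_camera(n)[:,:,::-1]); m=camera_model(n); print(m)
E
```

```text
pics
{'time': 0.0, 'joint_pos': array([-8.20667857e+01,  1.03999860e+01,  9.21299987e+01,  1.87423455e-03,
        7.75665049e+01, -1.18182979e+01]), 'joint_velocities': array([ 0.02029734, -0.02477657, -0.01937594,  0.04302867,  0.07361304,
        0.00642221]), 'effort': array([ 2.22692543e-03, -4.33859682e+01, -3.41849220e+01,  7.05007673e-02,
        3.86403466e-02, -1.39002145e-04]), 'position': array([ 0.19428701, -0.54063436,  0.23784283]), 'orientation': array([-1.79905930e+02, -2.15527107e-02,  1.97510895e+01]), 'wrist_force': array([0.09361223, 0.84551796, 0.81028607]), 'wrist_torque': array([-0.02874174, -0.04710608,  0.00212328]), 'grasp_force': 0.0, 'grip_width': 1.001348725782809} -0.0187
{'fx': 451.5605022823759, 'fy': 451.5605022823759, 'cx': 320.39582640929007, 'cy': 193.6536136957659, 'dist': array([-0.03299027,  0.        ,  0.        ,  0.        ,  0.        ]), 'view': array([[-0.19348704, -0.98108313,  0.0062173 ,  0.03901752],
       [-0.47853465,  0.08883962, -0.87356288,  0.3083305 ],
       [ 0.85648546, -0.17199829, -0.48667159,  1.10916407],
       [ 0.        ,  0.        ,  0.        ,  1.        ]])}
{'fx': 390.0359072699169, 'fy': 390.0359072699169, 'cx': 326.6666085082135, 'cy': 192.45813186255458, 'dist': array([0.00908612, 0.        , 0.        , 0.        , 0.        ]), 'view': array([[ 0.00920956, -0.99961748,  0.02607836, -0.08303439],
       [-0.995463  , -0.01163495, -0.09443536,  0.53009788],
       [ 0.09470266, -0.02509033, -0.99518937,  1.15084807],
       [ 0.        ,  0.        ,  0.        ,  1.        ]])}
```

View pics/scene0.png

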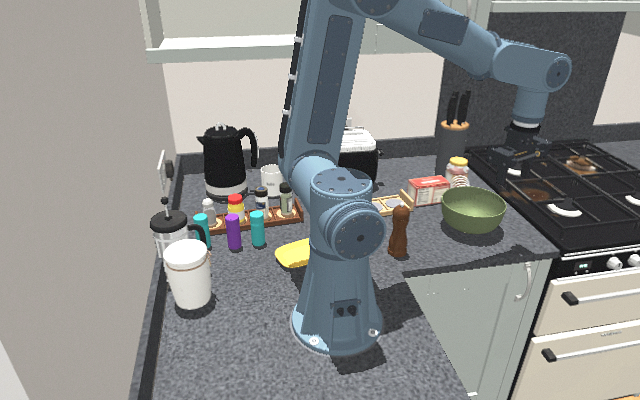

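View pics/top0.png

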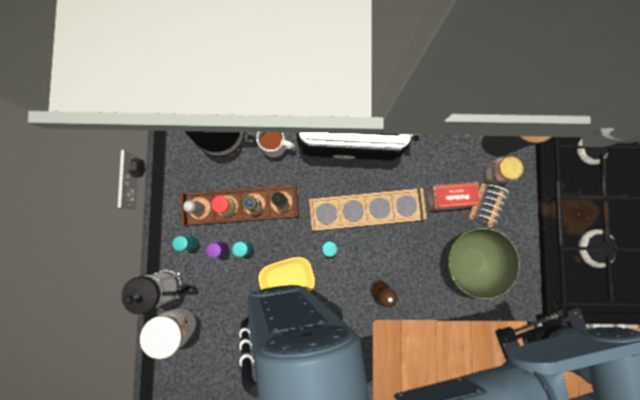

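The scene view shows the dark rack left behind the arm. In the top view, left to right, it holds salt (190,208), mustard (221,204), white spice (250,205) and dark spice (281,199). The empty pale rack has discs at about (327,214), (353,211), (380,208) and (406,205), with the tea box at (456,196) and the mug at (271,141). There are turquoise and purple look-alikes in front of the racks.

```bash
cat > h.py <<'E'
from rig import *
import cv2, numpy as np
def ray(n,uv,z,m=None):
    m=m or camera_model(n); K=np.array([[m['fx'],0,m['cx']],[0,m['fy'],m['cy']],[0,0,1]])
    p=cv2.undistortPoints(np.array(uv,float).reshape(-1,1,2),K,np.array(m['dist'])).reshape(-1,2)
    R=m['view'][:3,:3]; t=m['view'][:3,3]; c=-R.T@t
    d=np.c_[p,np.ones(len(p))]@R
    return c+d*((z-c[2])/d[:,2])[:,None]
E
python3 - <<'E'
from h import *
im=cv2.imread("pics/top0.png"); 
c=im[170:270,170:500]; 
a=cv2.resize(c[:,:165],None,fx=4.8,fy=4.8,interpolation=cv2.INTER_CUBIC)
cv2.imwrite("pics/c1.png",a[:480])
hsv=cv2.cvtColor(im,cv2.COLOR_BGR2HSV)
# pale rack wood mask
m=cv2.inRange(hsv,(8,60,120),(25,200,255)); m[:180]=0;m[240:]=0;m[:,:305]=0;m[:,430:]=0
m=cv2.morphologyEx(m,cv2.MORPH_CLOSE,np.ones((3,3),np.uint8))
cs,h=cv2.findContours(m,cv2.RETR_CCOMP,cv2.CHAIN_APPROX_NONE)
for k,q in enumerate(cs):
    if cv2.contourArea(q)>60: 
        M=cv2.moments(q);u=[M['m10']/M['m00'],M['m01']/M['m00']]
        print(h[0][k][3],cv2.contourArea(q),np.round(u,1),ray('top',u,.015).round(4), cv2.minAreaRect(q))
g=[(192,207),(221,204.5),(250,205.5),(281,199.5)]
for u,z in zip(g,(.105,.100,.120,.120)): print(u,ray('top',u,z).round(4))
E
```

```text
-1 3684.5 [366.9 209. ] [[ 0.4828 -0.2006  0.015 ]] ((367.1627197265625, 208.97509765625), (33.215187072753906, 116.51973724365234), 84.3907241821289)
0 376.0 [326. 213.] [[ 0.4694 -0.0764  0.015 ]] ((326.0, 213.0), (21.213205337524414, 21.213205337524414), 45.0)
0 378.0 [353.  210.4] [[ 0.4782 -0.1582  0.015 ]] ((353.0000305175781, 210.50003051757812), (21.920310974121094, 21.92030906677246), 45.0)
0 372.5 [379.6 207.8] [[ 0.487  -0.2395  0.015 ]] ((379.5, 208.0), (21.0, 22.0), 0.0)
0 370.5 [406.4 205.3] [[ 0.4956 -0.3215  0.015 ]] ((406.5, 205.0), (21.0, 22.0), 0.0)
(192, 207) [[0.4785 0.2982 0.105 ]]
(221, 204.5) [[0.4866 0.2198 0.1   ]]
(250, 205.5) [[0.4835 0.1356 0.12  ]]
(281, 199.5) [[0.501  0.0509 0.12  ]]
```

View pics/c1.png

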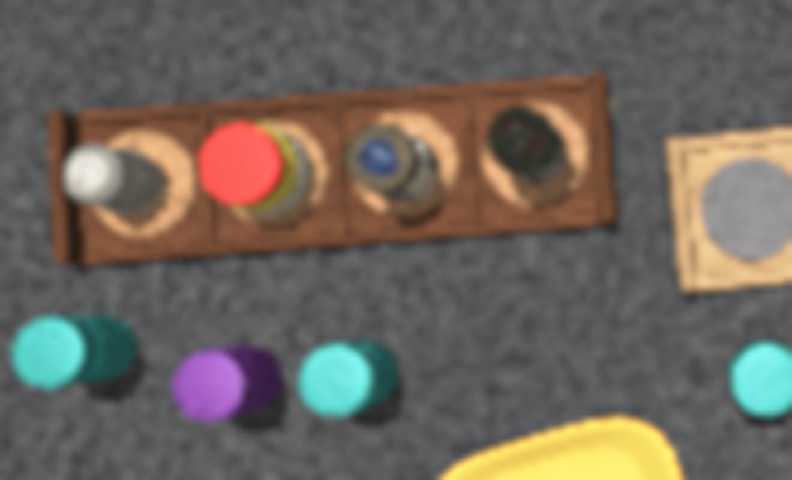

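The crop shows cap centres at (92,175) for salt, (240,163) for mustard, (382,158) for white and (525,145) for dark, at 4.8x from (170,170). Each jar stands on a cork mat.

Run:
```python
from h import *
g=np.array([(92,175),(240,163),(382,158),(525,145)])/4.8+170-.4
for u,z in zip(g,(.105,.100,.120,.120)): print(u,ray('top',u,z).round(4))
c=np.array([(62,112),(605,75),(615,225),(70,265)])/4.8+170-.4
print(ray('top',c,.03).round(3))
print(camera_model('wrist')['view'].round(3), camera_model('wrist')['fx'])
```

```text
[188.76666667 206.05833333] [[0.481  0.3071 0.105 ]]
[219.6        203.55833333] [[0.4892 0.2237 0.1   ]]
[249.18333333 202.51666667] [[0.4917 0.1381 0.12  ]]
[278.975      199.80833333] [[0.5001 0.0564 0.12  ]]
[[0.524 0.352 0.03 ]
 [0.551 0.016 0.03 ]
 [0.458 0.008 0.03 ]
 [0.43  0.343 0.03 ]]
[[ 0.338 -0.941 -0.001 -0.573]
 [-0.904 -0.325  0.276 -0.038]
 [-0.26  -0.093 -0.961  0.391]
 [ 0.     0.     0.     1.   ]] 286.33895837079064
```

```bash
python3 -m creep '[{"rz":-8},{"rz":-16},{"rz":-24},{"rz":-32},{"rz":-40}]'; python3 -m creep '[{"rz":-8},{"rz":-16},{"rz":-24},{"rz":-32},{"rz":-35}]'
python3 - <<'E'
from h import *
for z in(.05,.12,.18): print(z,ray('top',[(345,157),(215,153),(271,153),(183,243),(217,250),(241,249),(330,249)],z)[:,:2].round(3).tolist())
s=state();print(s['position'],s['orientation'],s['joint_pos'].round(1))
y=np.radians(95);R=np.array([[np.cos(y),np.sin(y),0],[np.sin(y),-np.cos(y),0],[0,0,-1]])
print(1000*R.T@(np.array([.5,.0565,.239])-s['position']))
E
```

```text
0.05 [[0.636, -0.131], [0.642, 0.255], [0.645, 0.09], [0.377, 0.337], [0.358, 0.239], [0.361, 0.17], [0.363, -0.088]]
0.12 [[0.622, -0.126], [0.629, 0.236], [0.631, 0.081], [0.38, 0.313], [0.362, 0.221], [0.365, 0.157], [0.367, -0.086]]
0.18 [[0.611, -0.121], [0.617, 0.221], [0.619, 0.074], [0.382, 0.293], [0.365, 0.206], [0.368, 0.145], [0.37, -0.084]]
[ 0.19430418 -0.54072104  0.23795083] [-1.79918964e+02 -1.68169785e-02  1.97555772e+01] [-82.1  10.4  92.1  -0.   77.6 -11.8]
[568.30528351 356.58380132  -1.0491687 ]$[0]: bad value
$[0]: bad value
```

The move rows were refused, probably because every key is required.

```bash
python3 -m creep '[{"x":0,"y":0,"z":0,"rx":0,"ry":0,"rz":-8,"grip":0},{"x":0,"y":0,"z":0,"rx":0,"ry":0,"rz":-16,"grip":0},{"x":0,"y":0,"z":0,"rx":0,"ry":0,"rz":-24,"grip":0},{"x":0,"y":0,"z":0,"rx":0,"ry":0,"rz":-32,"grip":0},{"x":0,"y":0,"z":0,"rx":0,"ry":0,"rz":-40,"grip":0}]'
```

```text
time: 0.6
position: [0.1944, -0.5408, 0.2382]
orientation: [-180.0, -0.0, 60.1]
wrist_force: [-0.4, -0.1, -0.2]
grip_width: 0.999
grasp_force: 0.0
```

```bash
python3 -m creep '[{"x":0,"y":0,"z":0,"rx":0,"ry":0,"rz":-8,"grip":0},{"x":0,"y":0,"z":0,"rx":0,"ry":0,"rz":-16,"grip":0},{"x":0,"y":0,"z":0,"rx":0,"ry":0,"rz":-24,"grip":0},{"x":0,"y":0,"z":0,"rx":0,"ry":0,"rz":-32,"grip":0},{"x":0,"y":0,"z":0,"rx":0,"ry":0,"rz":-35,"grip":0}]' && python3 -m creep '[{"x":34,"y":30,"z":0,"rx":0,"ry":0,"rz":0,"grip":0},{"x":68,"y":60,"z":0,"rx":0,"ry":0,"rz":0,"grip":0},{"x":102,"y":90,"z":0,"rx":0,"ry":0,"rz":0,"grip":0},{"x":136,"y":120,"z":0,"rx":0,"ry":0,"rz":0,"grip":0},{"x":170,"y":150,"z":0,"rx":0,"ry":0,"rz":0,"grip":0}]' && python3 -m creep '[{"x":38,"y":25,"z":0,"rx":0,"ry":0,"rz":0,"grip":0},{"x":76,"y":50,"z":0,"rx":0,"ry":0,"rz":0,"grip":0},{"x":114,"y":75,"z":0,"rx":0,"ry":0,"rz":0,"grip":0},{"x":152,"y":100,"z":0,"rx":0,"ry":0,"rz":0,"grip":0},{"x":190,"y":125,"z":0,"rx":0,"ry":0,"rz":0,"grip":0}]'
python3 - <<'E'
from h import *
s=state();print(s['position'],s['orientation'],s['joint_pos'].round(1),s['time'])
cv2.imwrite("pics/w1.png",read_camera('wrist')[:,:,::-1])
E
```

```text
time: 1.1
position: [0.1943, -0.5408, 0.2382]
orientation: [-180.0, -0.1, 95.0]
wrist_force: [1.0, -0.5, 0.8]
grip_width: 0.997
grasp_force: 0.0
time: 1.6
position: [0.3304, -0.3575, 0.2384]
orientation: [-180.0, -0.0, 94.7]
wrist_force: [0.6, -1.2, -0.6]
grip_width: 0.999
grasp_force: 0.0
time: 2.1
position: [0.439, -0.1577, 0.2386]
orientation: [-180.0, -0.0, 94.7]
wrist_force: [0.7, 0.4, 1.2]
grip_width: 1.0
grasp_force: 0.0
[ 0.43895036 -0.15774509  0.23857557] [-1.79995868e+02 -1.72125678e-03  9.47440919e+01] [-34.4  -3.9 107.1  -0.   76.8 -39.1] 2.1
```

View pics/w1.png

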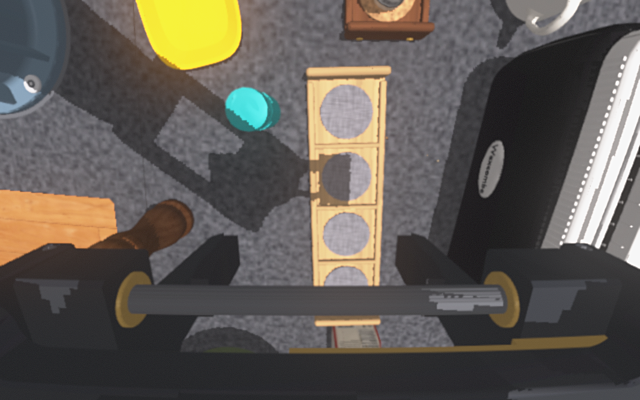

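The wrist view shows the pale rack's mats at (346,111), (348,176) and (346,234), the toaster edge at about (480,130), and the dark rack's end at the top.

```bash
cat >> h.py <<'E'
def to(p,yaw=94.75):
    s=state(); y=np.radians(yaw);R=np.array([[np.cos(y),np.sin(y),0],[np.sin(y),-np.cos(y),0],[0,0,-1]])
    return (1000*R.T@(np.array(p)-s['position'])).round(1)
E
python3 - <<'E'
from h import *
print(ray('wrist',[(346,111),(348,176),(346,234)],.015).round(4))
for z in (.05,.15,.19): print(ray('wrist',[(480,130),(450,250)],z).round(3)[:,:2])
print(to([.500,.0565,.239]))
E
```

```text
[[ 0.4697 -0.0683  0.015 ]
 [ 0.4816 -0.1498  0.015 ]
 [ 0.4883 -0.2318  0.015 ]]
[[ 0.624 -0.076]
 [ 0.621 -0.229]]
[[ 0.568 -0.077]
 [ 0.565 -0.185]]
[[ 0.545 -0.078]
 [ 0.543 -0.167]]
[203.1  76.   -0.4]
```

```bash
python3 -m creep '[{"x":30,"y":20,"z":0,"rx":0,"ry":0,"rz":0,"grip":0},{"x":60,"y":40,"z":0,"rx":0,"ry":0,"rz":0,"grip":0},{"x":85,"y":60,"z":0,"rx":0,"ry":0,"rz":0,"grip":0},{"x":100,"y":76,"z":0,"rx":0,"ry":0,"rz":0,"grip":0},{"x":100,"y":76,"z":0,"rx":0,"ry":0,"rz":0,"grip":0}]'
python3 - <<'E'
from h import *
s=state();m=camera_model('wrist');im=read_camera('wrist')[:,:,::-1].copy();m2=camera_model('wrist')
print(np.abs(m['view']-m2['view']).max(),s['position'])
np.save('w2.npy',m['view'])
cv2.imwrite("pics/w2.png",im)
E
```

```text
time: 2.65
position: [0.5068, -0.0519, 0.2384]
orientation: [-180.0, -0.0, 94.9]
wrist_force: [0.3, -0.6, -0.5]
grip_width: 0.997
grasp_force: 0.0
0.0010056795391588103 [ 0.50679222 -0.05194839  0.23835254]
```

View pics/w2.png

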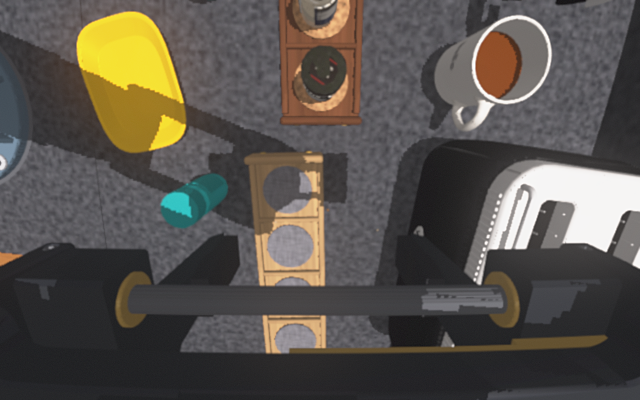

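The wrist view shows pale mats at (288,189) and (290,245), the dark jar's cap at (324,67), and the mug and toaster on the right.

Run:
```python
from h import *
m=camera_model('wrist'); im=cv2.imread('pics/w2.png'); t=cv2.imread('pics/top0.png')
print(ray('wrist',[(288,189),(290,245)],.015,m).round(4), ray('wrist',[(324,67)],.12,m).round(4))
print('dark rack near corners z.02-.042',ray('wrist',[(282,122),(360,122)],.019,m).round(4), 'pale end',ray('wrist',[(247,156),(325,154)],.042,m).round(4))
for z in (.05,.19): print(z,ray('wrist',[(430,145),(405,300),(500,180)],z,m)[:,:2].round(3).tolist())
print(ray('top',[(304,130),(304,150),(300,155),(345,157),(410,150)],.19)[:,:2].round(3).tolist())
# pale rack far-left end in top image, corner at crop (668,137),(682,290)
print('pale end by top',ray('top',np.array([(668,137),(682,290)])/4.8+169.6,.019).round(4))
```

```text
[[ 0.4681 -0.0758  0.015 ]
 [ 0.4755 -0.1569  0.015 ]] [[0.5014 0.0614 0.12  ]]
dark rack near corners z.02-.042 [[0.456  0.0101 0.019 ]
 [0.5524 0.0183 0.019 ]] pale end [[ 0.4189 -0.0324  0.042 ]
 [ 0.512  -0.0221  0.042 ]]
0.05 [[0.633, 0.0], [0.639, -0.209], [0.727, -0.033]]
0.19 [[0.577, 0.008], [0.581, -0.114], [0.632, -0.012]]
[[0.68, -0.012], [0.626, -0.013], [0.613, -0.003], [0.609, -0.121], [0.63, -0.292]]
pale end by top [[ 0.5137 -0.0236  0.019 ]
 [ 0.4177 -0.0337  0.019 ]]
```

Run:
```python
from h import *
print(to([.5005,.059,.066],94.85))
```

```text
[112.    4.  172.2]
```

```bash
python3 -m creep '[{"x":35,"y":1,"z":0,"rx":0,"ry":0,"rz":0,"grip":0},{"x":75,"y":3,"z":0,"rx":0,"ry":0,"rz":0,"grip":0},{"x":112,"y":4,"z":10,"rx":0,"ry":0,"rz":0,"grip":0},{"x":112,"y":4,"z":40,"rx":0,"ry":0,"rz":0,"grip":0},{"x":112,"y":4,"z":60,"rx":0,"ry":0,"rz":0,"grip":0}]'; python3 -m creep '[{"x":0,"y":0,"z":30,"rx":0,"ry":0,"rz":0,"grip":0},{"x":0,"y":0,"z":60,"rx":0,"ry":0,"rz":0,"grip":0},{"x":0,"y":0,"z":90,"rx":0,"ry":0,"rz":0,"grip":0},{"x":0,"y":0,"z":112,"rx":0,"ry":0,"rz":0,"grip":0},{"x":0,"y":0,"z":112,"rx":0,"ry":0,"rz":0,"grip":0}]';  python3 -m creep '[{"x":0,"y":0,"z":0,"rx":0,"ry":0,"rz":0,"grip":0.3},{"x":0,"y":0,"z":0,"rx":0,"ry":0,"rz":0,"grip":0.4},{"x":0,"y":0,"z":0,"rx":0,"ry":0,"rz":0,"grip":0.5},{"x":0,"y":0,"z":0,"rx":0,"ry":0,"rz":0,"grip":0.6},{"x":0,"y":0,"z":0,"rx":0,"ry":0,"rz":0,"grip":0.7}]' 20
```

```text
time: 3.2
position: [0.4996, 0.0583, 0.1774]
orientation: [-179.9, 0.0, 94.8]
wrist_force: [-0.6, -0.2, -0.7]
grip_width: 1.0
grasp_force: 0.0
time: 3.7
position: [0.4975, 0.0573, 0.0637]
orientation: [-179.6, -0.1, 94.7]
wrist_force: [-1.1, -0.1, 0.5]
grip_width: 0.996
grasp_force: 0.0
time: 4.2
position: [0.5012, 0.0583, 0.0674]
orientation: [179.9, 0.0, 94.8]
wrist_force: [-0.5, -1.5, -0.2]
grip_width: 0.569
grasp_force: 0.0
```

```bash
python3 -m creep '[{"x":0,"y":0,"z":0,"rx":0,"ry":0,"rz":0,"grip":0.7},{"x":0,"y":0,"z":0,"rx":0,"ry":0,"rz":0,"grip":0.7},{"x":0,"y":0,"z":0,"rx":0,"ry":0,"rz":0,"grip":0.7},{"x":0,"y":0,"z":-10,"rx":0,"ry":0,"rz":0,"grip":0.7},{"x":0,"y":0,"z":-40,"rx":0,"ry":0,"rz":0,"grip":0.7}]' 20
python3 - <<'E'
from h import *
print(to([.468,-.076,.112],94.8))
E
```

```text
time: 4.7
position: [0.498, 0.0586, 0.1047]
orientation: [-179.6, -0.1, 94.8]
wrist_force: [-0.1, 0.2, -1.4]
grip_width: 0.458
grasp_force: 20.0
[-131.6  -41.1   -7.3]
```

```bash
python3 -m creep '[{"x":0,"y":0,"z":-15,"rx":0,"ry":0,"rz":0,"grip":0.7},{"x":-30,"y":-10,"z":-20,"rx":0,"ry":0,"rz":0,"grip":0.7},{"x":-70,"y":-23,"z":-20,"rx":0,"ry":0,"rz":0,"grip":0.7},{"x":-105,"y":-36,"z":-20,"rx":0,"ry":0,"rz":0,"grip":0.7},{"x":-131,"y":-43,"z":-20,"rx":0,"ry":0,"rz":0,"grip":0.7}]';python3 -m creep '[{"x":0,"y":0,"z":0,"rx":0,"ry":0,"rz":0,"grip":0.7},{"x":0,"y":0,"z":0,"rx":0,"ry":0,"rz":0,"grip":0.7},{"x":0,"y":0,"z":0,"rx":0,"ry":0,"rz":0,"grip":0.7}]'
python3 - <<'E'
from h import *
print(to([.468,-.076,.069],94.8))
cv2.imwrite("pics/t2.png",cv2.resize(read_camera('top')[150:270,170:330,::-1],None,fx=4.8,fy=4.8,interpolation=cv2.INTER_CUBIC))
E
```

```text
time: 5.2
position: [0.4678, -0.0774, 0.1272]
orientation: [-180.0, 0.0, 94.7]
wrist_force: [0.1, 0.3, -0.7]
grip_width: 0.458
grasp_force: 20.0
time: 5.5
position: [0.4687, -0.075, 0.1268]
orientation: [-180.0, -0.0, 94.8]
wrist_force: [0.4, -0.2, -1.8]
grip_width: 0.453
grasp_force: 20.0
[-0.9 -0.8 57.8]
```

View pics/t2.png

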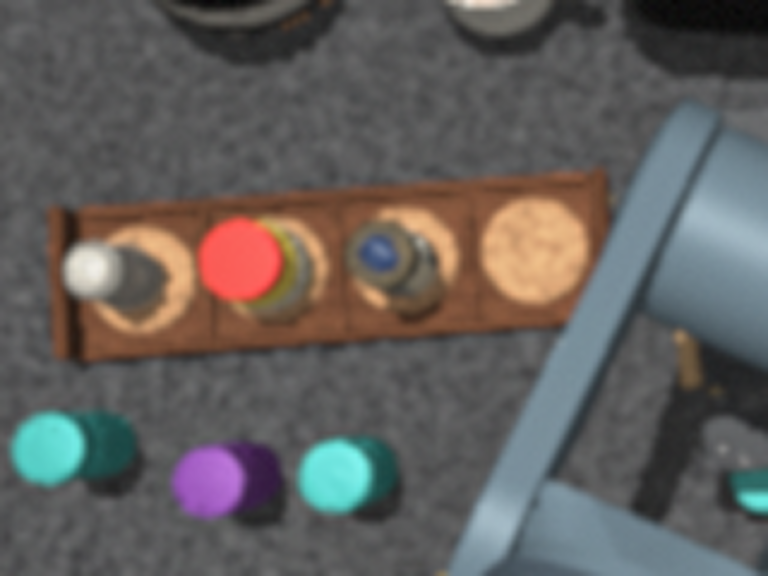

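The picture shows the dark jar lifted clean, its mat bare at (535,250), and the other three undisturbed. Next I lower it, release and rise.

```bash
python3 -m creep '[{"x":-1,"y":-1,"z":20,"rx":0,"ry":0,"rz":0,"grip":0.7},{"x":-1,"y":-1,"z":40,"rx":0,"ry":0,"rz":0,"grip":0.7},{"x":-1,"y":-1,"z":52,"rx":0,"ry":0,"rz":0,"grip":0.7},{"x":-1,"y":-1,"z":58,"rx":0,"ry":0,"rz":0,"grip":0.7},{"x":-1,"y":-1,"z":59,"rx":0,"ry":0,"rz":0,"grip":0.7}]';python3 -m creep '[{"x":0,"y":0,"z":0,"rx":0,"ry":0,"rz":0,"grip":0.7},{"x":0,"y":0,"z":0.5,"rx":0,"ry":0,"rz":0,"grip":0.7},{"x":0,"y":0,"z":0.5,"rx":0,"ry":0,"rz":0,"grip":0.3},{"x":0,"y":0,"z":0.5,"rx":0,"ry":0,"rz":0,"grip":0.2},{"x":0,"y":0,"z":0.5,"rx":0,"ry":0,"rz":0,"grip":0.0}]';python3 -m creep '[{"x":0,"y":0,"z":0,"rx":0,"ry":0,"rz":0,"grip":0},{"x":0,"y":0,"z":0,"rx":0,"ry":0,"rz":0,"grip":0},{"x":0,"y":0,"z":-40,"rx":0,"ry":0,"rz":0,"grip":0},{"x":0,"y":0,"z":-80,"rx":0,"ry":0,"rz":0,"grip":0},{"x":0,"y":0,"z":-110,"rx":0,"ry":0,"rz":0,"grip":0}]'
```

```text
time: 6.05
position: [0.4677, -0.0763, 0.0673]
orientation: [-179.9, -0.0, 94.8]
wrist_force: [-0.4, -0.9, -1.3]
grip_width: 0.457
grasp_force: 20.0
time: 6.55
position: [0.4681, -0.0771, 0.0676]
orientation: [180.0, 0.0, 94.7]
wrist_force: [-0.2, 0.1, -0.6]
grip_width: 0.704
grasp_force: 0.0
time: 7.05
position: [0.4682, -0.0771, 0.1794]
orientation: [179.9, 0.0, 94.8]
wrist_force: [0.9, -0.9, 0.5]
grip_width: 0.997
grasp_force: 0.0
```

```bash
python3 -m creep '[{"x":40,"y":8,"z":0,"rx":0,"ry":0,"rz":0,"grip":0},{"x":88,"y":18,"z":0,"rx":0,"ry":0,"rz":0,"grip":0},{"x":136,"y":28,"z":0,"rx":0,"ry":0,"rz":0,"grip":0},{"x":184,"y":38,"z":0,"rx":0,"ry":0,"rz":0,"grip":0},{"x":214,"y":43,"z":0,"rx":0,"ry":0,"rz":0,"grip":0}]'; python3 -m creep '[{"x":0,"y":0,"z":0,"rx":0,"ry":0,"rz":0,"grip":0},{"x":0,"y":0,"z":0,"rx":0,"ry":0,"rz":0,"grip":0}]';  python3 - <<'E'
from h import *
print(to([.4935,.140,.066],94.8))
cv2.imwrite("pics/t3.png",cv2.resize(read_camera('top')[160:260,290:430,::-1],None,fx=4.8,fy=4.8,interpolation=cv2.INTER_CUBIC))
E
```

```text
time: 7.55
position: [0.4928, 0.1429, 0.1774]
orientation: [180.0, -0.0, 94.9]
wrist_force: [0.3, -0.6, -0.6]
grip_width: 0.999
grasp_force: 0.0
time: 7.75
position: [0.4926, 0.1402, 0.177]
orientation: [-180.0, 0.0, 94.9]
wrist_force: [0.8, -0.2, 0.1]
grip_width: 0.997
grasp_force: 0.0
[ -0.2   0.8 111. ]
```

View pics/t3.png

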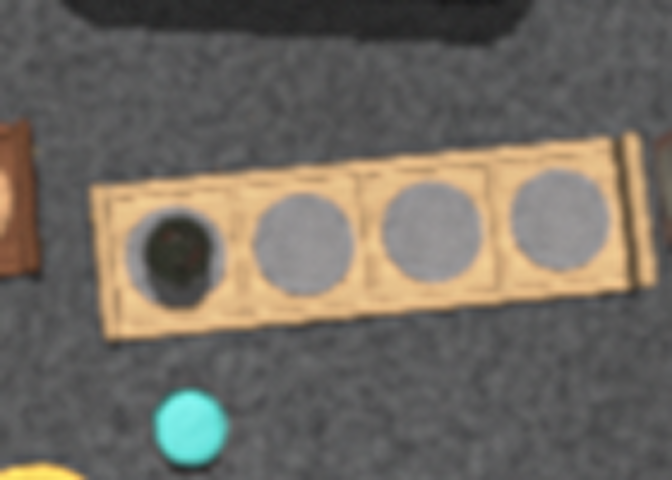

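The dark jar stands on the leftmost pale mat, with its cap at (179,247) over the mat at about (177,257). Next I grasp the white jar.

```bash
python3 - <<'E'
from h import *
print(ray('top',np.array([(179,247)])/4.8+[289.6,159.6],.12), ray('top',np.array([(177,256),(302,243),(430,231),(559,220)])/4.8+[289.6,159.6],.015))
E
python3 -m creep '[{"x":0,"y":1,"z":25,"rx":0,"ry":0,"rz":0,"grip":0},{"x":0,"y":1,"z":55,"rx":0,"ry":0,"rz":0,"grip":0},{"x":0,"y":1,"z":85,"rx":0,"ry":0,"rz":0,"grip":0},{"x":0,"y":1,"z":110,"rx":0,"ry":0,"rz":0,"grip":0.1},{"x":0,"y":1,"z":110,"rx":0,"ry":0,"rz":0,"grip":0.3}]';  python3 -m creep '[{"x":0,"y":0,"z":0,"rx":0,"ry":0,"rz":0,"grip":0.7},{"x":0,"y":0,"z":0,"rx":0,"ry":0,"rz":0,"grip":0.7},{"x":0,"y":0,"z":0,"rx":0,"ry":0,"rz":0,"grip":0.7},{"x":0,"y":0,"z":0,"rx":0,"ry":0,"rz":0,"grip":0.7},{"x":0,"y":0,"z":0,"rx":0,"ry":0,"rz":0,"grip":0.7}]' 20;  python3 -m creep '[{"x":0,"y":0,"z":0,"rx":0,"ry":0,"rz":0,"grip":0.7},{"x":0,"y":0,"z":0,"rx":0,"ry":0,"rz":0,"grip":0.7},{"x":0,"y":0,"z":0,"rx":0,"ry":0,"rz":0,"grip":0.7}]' 20
```

```text
[[ 0.47038507 -0.07622405  0.12      ]] [[ 0.46965033 -0.07776686  0.015     ]
 [ 0.4786936  -0.15683973  0.015     ]
 [ 0.48716896 -0.23818282  0.015     ]
 [ 0.49505636 -0.32050924  0.015     ]]
time: 8.3
position: [0.4911, 0.1381, 0.064]
orientation: [-179.6, 0.0, 94.6]
wrist_force: [-0.4, 0.5, -0.8]
grip_width: 0.843
grasp_force: 0.0
time: 8.8
position: [0.4945, 0.1401, 0.0683]
orientation: [179.9, 0.0, 94.8]
wrist_force: [-1.0, -1.6, 5.0]
grip_width: 0.46
grasp_force: 20.0
time: 9.1
position: [0.4945, 0.14, 0.0682]
orientation: [179.9, 0.0, 94.8]
wrist_force: [-1.6, -0.7, 6.2]
grip_width: 0.455
grasp_force: 20.0
```

```bash
python3 -m creep '[{"x":0,"y":0,"z":-15,"rx":0,"ry":0,"rz":0,"grip":0.7},{"x":0,"y":0,"z":-45,"rx":0,"ry":0,"rz":0,"grip":0.7},{"x":0,"y":0,"z":-75,"rx":0,"ry":0,"rz":0,"grip":0.7},{"x":0,"y":0,"z":-105,"rx":0,"ry":0,"rz":0,"grip":0.7},{"x":0,"y":0,"z":-130,"rx":0,"ry":0,"rz":0,"grip":0.7}]' ; python3 -m creep '[{"x":-20,"y":-3,"z":0,"rx":0,"ry":0,"rz":0,"grip":0.7},{"x":-50,"y":-7,"z":0,"rx":0,"ry":0,"rz":0,"grip":0.7},{"x":-85,"y":-12,"z":0,"rx":0,"ry":0,"rz":0,"grip":0.7},{"x":-120,"y":-17,"z":0,"rx":0,"ry":0,"rz":0,"grip":0.7},{"x":-155,"y":-22,"z":0,"rx":0,"ry":0,"rz":0,"grip":0.7}]' ;  python3 -m creep '[{"x":-35,"y":-5,"z":0,"rx":0,"ry":0,"rz":0,"grip":0.7},{"x":-70,"y":-10,"z":0,"rx":0,"ry":0,"rz":0,"grip":0.7},{"x":-105,"y":-15,"z":0,"rx":0,"ry":0,"rz":0,"grip":0.7},{"x":-130,"y":-18,"z":0,"rx":0,"ry":0,"rz":0,"grip":0.7},{"x":-139,"y":-20,"z":0,"rx":0,"ry":0,"rz":0,"grip":0.7}]';  python3 -m creep '[{"x":0,"y":0,"z":0,"rx":0,"ry":0,"rz":0,"grip":0.7},{"x":0,"y":0,"z":0,"rx":0,"ry":0,"rz":0,"grip":0.7},{"x":0,"y":0,"z":0,"rx":0,"ry":0,"rz":0,"grip":0.7}]'
python3 - <<'E'
from h import *
print(to([.4775,-.157,.0690],94.8))
E
```

```text
time: 9.6
position: [0.4941, 0.1402, 0.1989]
orientation: [179.9, -0.0, 94.8]
wrist_force: [0.2, -0.6, -1.4]
grip_width: 0.456
grasp_force: 20.0
time: 10.1
position: [0.4845, -0.0173, 0.1973]
orientation: [180.0, 0.0, 94.8]
wrist_force: [0.3, 0.7, -1.5]
grip_width: 0.459
grasp_force: 20.0
time: 10.6
position: [0.4763, -0.1585, 0.1972]
orientation: [180.0, 0.0, 94.6]
wrist_force: [0.4, 0.6, -0.1]
grip_width: 0.458
grasp_force: 20.0
time: 10.9
position: [0.4765, -0.1551, 0.1971]
orientation: [-180.0, -0.0, 94.8]
wrist_force: [0.3, 0.2, -0.5]
grip_width: 0.453
grasp_force: 20.0
[ -2.    0.9 128.1]
```

```bash
python3 -m creep '[{"x":-2,"y":1,"z":25,"rx":0,"ry":0,"rz":0,"grip":0.7},{"x":-2,"y":1,"z":55,"rx":0,"ry":0,"rz":0,"grip":0.7},{"x":-2,"y":1,"z":85,"rx":0,"ry":0,"rz":0,"grip":0.7},{"x":-2,"y":1,"z":110,"rx":0,"ry":0,"rz":0,"grip":0.7},{"x":-2,"y":1,"z":118,"rx":0,"ry":0,"rz":0,"grip":0.7}]';python3 -m creep '[{"x":0,"y":0,"z":4,"rx":0,"ry":0,"rz":0,"grip":0.7},{"x":0,"y":0,"z":8,"rx":0,"ry":0,"rz":0,"grip":0.7},{"x":0,"y":0,"z":10,"rx":0,"ry":0,"rz":0,"grip":0.7},{"x":0,"y":0,"z":11,"rx":0,"ry":0,"rz":0,"grip":0.7},{"x":0,"y":0,"z":11,"rx":0,"ry":0,"rz":0,"grip":0.7}]'; python3 -m creep '[{"x":0,"y":0,"z":0,"rx":0,"ry":0,"rz":0,"grip":0.4},{"x":0,"y":0,"z":0,"rx":0,"ry":0,"rz":0,"grip":0.2},{"x":0,"y":0,"z":0,"rx":0,"ry":0,"rz":0,"grip":0},{"x":0,"y":0,"z":0,"rx":0,"ry":0,"rz":0,"grip":0},{"x":0,"y":0,"z":0,"rx":0,"ry":0,"rz":0,"grip":0}]';python3 -m creep '[{"x":0,"y":0,"z":-20,"rx":0,"ry":0,"rz":0,"grip":0},{"x":0,"y":0,"z":-55,"rx":0,"ry":0,"rz":0,"grip":0},{"x":0,"y":0,"z":-90,"rx":0,"ry":0,"rz":0,"grip":0},{"x":0,"y":0,"z":-110,"rx":0,"ry":0,"rz":0,"grip":0},{"x":0,"y":0,"z":-110,"rx":0,"ry":0,"rz":0,"grip":0}]'
```

```text
time: 11.4
position: [0.476, -0.1562, 0.0767]
orientation: [-179.8, -0.2, 94.8]
wrist_force: [-0.5, 0.5, -0.9]
grip_width: 0.461
grasp_force: 20.0
time: 11.9
position: [0.478, -0.1586, 0.0688]
orientation: [179.9, 0.0, 94.8]
wrist_force: [0.6, 0.5, -0.8]
grip_width: 0.457
grasp_force: 20.0
time: 12.4
position: [0.4776, -0.1584, 0.0683]
orientation: [180.0, 0.0, 94.8]
wrist_force: [-0.3, -1.2, -0.4]
grip_width: 0.889
grasp_force: 0.0
time: 12.9
position: [0.4795, -0.1595, 0.1816]
orientation: [179.7, 0.2, 94.8]
wrist_force: [-0.7, -0.1, 0.7]
grip_width: 0.997
grasp_force: 0.0
```

```bash
python3 -m creep '[{"x":30,"y":3,"z":0,"rx":0,"ry":0,"rz":0,"grip":0},{"x":75,"y":8,"z":0,"rx":0,"ry":0,"rz":0,"grip":0},{"x":120,"y":13,"z":0,"rx":0,"ry":0,"rz":0,"grip":0},{"x":165,"y":18,"z":0,"rx":0,"ry":0,"rz":0,"grip":0},{"x":210,"y":23,"z":0,"rx":0,"ry":0,"rz":0,"grip":0}]' ; python3 -m creep '[{"x":45,"y":5,"z":0,"rx":0,"ry":0,"rz":0,"grip":0},{"x":90,"y":10,"z":0,"rx":0,"ry":0,"rz":0,"grip":0},{"x":130,"y":15,"z":0,"rx":0,"ry":0,"rz":0,"grip":0},{"x":155,"y":18,"z":0,"rx":0,"ry":0,"rz":0,"grip":0},{"x":169,"y":18,"z":0,"rx":0,"ry":0,"rz":0,"grip":0}]';python3 -m creep '[{"x":0,"y":0,"z":0,"rx":0,"ry":0,"rz":0,"grip":0},{"x":0,"y":0,"z":0,"rx":0,"ry":0,"rz":0,"grip":0},{"x":0,"y":0,"z":0,"rx":0,"ry":0,"rz":0,"grip":0}]';  python3 - <<'E'
from h import *
print(to([.488,.223,.053],94.8))
cv2.imwrite("pics/t4.png",cv2.resize(read_camera('top')[160:260,170:330,::-1],None,fx=4.8,fy=4.8,interpolation=cv2.INTER_CUBIC))
cv2.imwrite("pics/t4b.png",cv2.resize(read_camera('top')[160:260,290:430,::-1],None,fx=4.8,fy=4.8,interpolation=cv2.INTER_CUBIC))
E
```

```text
time: 13.4
position: [0.4821, 0.0545, 0.1767]
orientation: [-179.9, -0.0, 94.7]
wrist_force: [0.5, -0.4, 0.9]
grip_width: 0.998
grasp_force: 0.0
time: 13.9
position: [0.486, 0.2246, 0.1766]
orientation: [-179.9, 0.0, 94.9]
wrist_force: [0.0, -0.6, -0.7]
grip_width: 1.0
grasp_force: 0.0
time: 14.2
position: [0.4871, 0.2214, 0.1779]
orientation: [-180.0, 0.0, 94.7]
wrist_force: [-0.0, -0.3, 0.5]
grip_width: 1.0
grasp_force: 0.0
[  1.5   1.  124.9]
```

View pics/t4b.png

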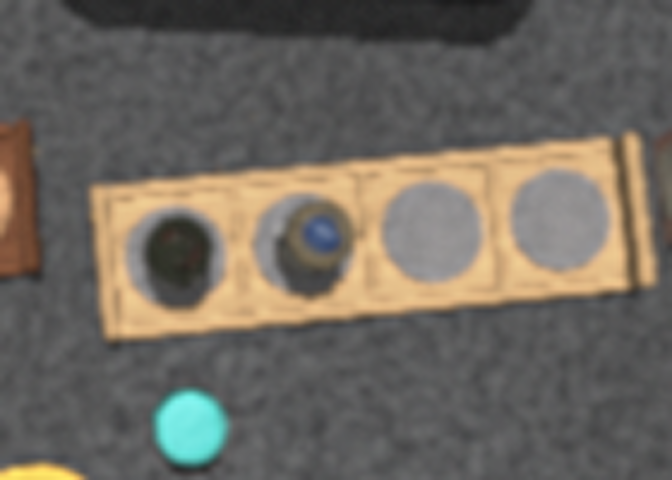

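The white jar stands on mat 2 with its cap at (321,234), maybe a few mm right of centre, and I check that by ray now. Next I grasp the mustard jar.

```bash
python3 - <<'E'
from h import *
print(ray('top',np.array([(179,249),(319,234)])/4.8+[289.6,159.6],.12))
E
python3 -m creep '[{"x":1,"y":1,"z":25,"rx":0,"ry":0,"rz":0,"grip":0},{"x":1,"y":1,"z":55,"rx":0,"ry":0,"rz":0,"grip":0},{"x":1,"y":1,"z":85,"rx":0,"ry":0,"rz":0,"grip":0},{"x":1,"y":1,"z":115,"rx":0,"ry":0,"rz":0,"grip":0},{"x":1,"y":1,"z":127,"rx":0,"ry":0,"rz":0,"grip":0}]';  python3 -m creep '[{"x":0,"y":0,"z":0,"rx":0,"ry":0,"rz":0,"grip":0},{"x":0,"y":0,"z":0,"rx":0,"ry":0,"rz":0,"grip":0.3},{"x":0,"y":0,"z":0,"rx":0,"ry":0,"rz":0,"grip":0.6},{"x":0,"y":0,"z":0,"rx":0,"ry":0,"rz":0,"grip":0.6},{"x":0,"y":0,"z":0,"rx":0,"ry":0,"rz":0,"grip":0.6}]' 20;  python3 -m creep '[{"x":0,"y":0,"z":0,"rx":0,"ry":0,"rz":0,"grip":0.6},{"x":0,"y":0,"z":0,"rx":0,"ry":0,"rz":0,"grip":0.6},{"x":0,"y":0,"z":0,"rx":0,"ry":0,"rz":0,"grip":0.6},{"x":0,"y":0,"z":0,"rx":0,"ry":0,"rz":0,"grip":0.6}]' 20
```

```text
[[ 0.46923387 -0.07623459  0.12      ]
 [ 0.47873436 -0.15698852  0.12      ]]
time: 14.8
position: [0.4863, 0.2225, 0.0486]
orientation: [-179.8, 0.0, 94.7]
wrist_force: [0.1, 0.9, 0.4]
grip_width: 0.997
grasp_force: 0.0
time: 15.3
position: [0.4887, 0.224, 0.0523]
orientation: [179.9, -0.0, 94.8]
wrist_force: [-0.4, 0.4, -0.3]
grip_width: 0.661
grasp_force: 0.0
time: 15.7
position: [0.4882, 0.2239, 0.0518]
orientation: [180.0, -0.0, 94.8]
wrist_force: [-1.8, -1.0, 7.7]
grip_width: 0.585
grasp_force: 20.0
```

View pics/t4.png

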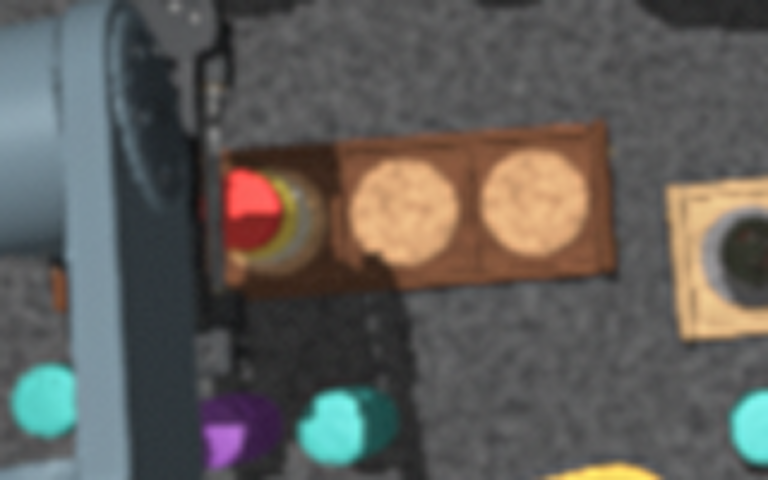

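The picture shows bare mats at (404,211) and (535,203), with the gripper over the mustard jar. The opening of 51.5 mm matches the jar. Next I carry it to compartment 3.

```bash
python3 -m creep '[{"x":0,"y":0,"z":-15,"rx":0,"ry":0,"rz":0,"grip":0.6},{"x":0,"y":0,"z":-45,"rx":0,"ry":0,"rz":0,"grip":0.6},{"x":0,"y":0,"z":-75,"rx":0,"ry":0,"rz":0,"grip":0.6},{"x":0,"y":0,"z":-105,"rx":0,"ry":0,"rz":0,"grip":0.6},{"x":0,"y":0,"z":-130,"rx":0,"ry":0,"rz":0,"grip":0.6}]' ; python3 -m creep '[{"x":-25,"y":-2,"z":0,"rx":0,"ry":0,"rz":0,"grip":0.6},{"x":-60,"y":-5,"z":0,"rx":0,"ry":0,"rz":0,"grip":0.6},{"x":-100,"y":-8,"z":0,"rx":0,"ry":0,"rz":0,"grip":0.6},{"x":-140,"y":-12,"z":0,"rx":0,"ry":0,"rz":0,"grip":0.6},{"x":-180,"y":-16,"z":0,"rx":0,"ry":0,"rz":0,"grip":0.6}]' ;  python3 -m creep '[{"x":-35,"y":-3,"z":0,"rx":0,"ry":0,"rz":0,"grip":0.6},{"x":-70,"y":-6,"z":0,"rx":0,"ry":0,"rz":0,"grip":0.6},{"x":-105,"y":-9,"z":0,"rx":0,"ry":0,"rz":0,"grip":0.6},{"x":-140,"y":-12,"z":0,"rx":0,"ry":0,"rz":0,"grip":0.6},{"x":-175,"y":-15,"z":0,"rx":0,"ry":0,"rz":0,"grip":0.6}]'; python3 -m creep '[{"x":-35,"y":-3,"z":0,"rx":0,"ry":0,"rz":0,"grip":0.6},{"x":-65,"y":-6,"z":0,"rx":0,"ry":0,"rz":0,"grip":0.6},{"x":-90,"y":-8,"z":0,"rx":0,"ry":0,"rz":0,"grip":0.6},{"x":-103,"y":-9,"z":0,"rx":0,"ry":0,"rz":0,"grip":0.6},{"x":-106,"y":-9,"z":0,"rx":0,"ry":0,"rz":0,"grip":0.6}]'; python3 -m creep '[{"x":0,"y":0,"z":0,"rx":0,"ry":0,"rz":0,"grip":0.6},{"x":0,"y":0,"z":0,"rx":0,"ry":0,"rz":0,"grip":0.6},{"x":0,"y":0,"z":0,"rx":0,"ry":0,"rz":0,"grip":0.6},{"x":0,"y":0,"z":0,"rx":0,"ry":0,"rz":0,"grip":0.6}]'
python3 - <<'E'
from h import *
print(to([.4865,-.2385,.0525],94.8))
E
```

```text
time: 16.2
position: [0.4881, 0.2239, 0.1836]
orientation: [179.9, -0.0, 94.8]
wrist_force: [0.4, 0.3, -1.3]
grip_width: 0.583
grasp_force: 20.0
time: 16.7
position: [0.4866, 0.0418, 0.1819]
orientation: [180.0, 0.0, 94.8]
wrist_force: [-0.8, 0.1, -1.1]
grip_width: 0.584
grasp_force: 20.0
time: 17.2
position: [0.4862, -0.1339, 0.1819]
orientation: [180.0, 0.0, 94.8]
wrist_force: [0.0, 0.3, -1.6]
grip_width: 0.58
grasp_force: 20.0
time: 17.7
position: [0.4862, -0.24, 0.1815]
orientation: [180.0, 0.0, 94.7]
wrist_force: [1.1, 0.3, -1.8]
grip_width: 0.582
grasp_force: 20.0
time: 18.1
position: [0.4864, -0.238, 0.1813]
orientation: [-180.0, -0.0, 94.8]
wrist_force: [0.7, 0.8, -0.9]
grip_width: 0.583
grasp_force: 20.0
[ -0.5   0.  128.8]
```

```bash
python3 -m creep '[{"x":-1,"y":0,"z":25,"rx":0,"ry":0,"rz":0,"grip":0.6},{"x":-1,"y":0,"z":55,"rx":0,"ry":0,"rz":0,"grip":0.6},{"x":-1,"y":0,"z":85,"rx":0,"ry":0,"rz":0,"grip":0.6},{"x":-1,"y":0,"z":110,"rx":0,"ry":0,"rz":0,"grip":0.6},{"x":-1,"y":0,"z":118,"rx":0,"ry":0,"rz":0,"grip":0.6}]';python3 -m creep '[{"x":0,"y":0,"z":4,"rx":0,"ry":0,"rz":0,"grip":0.6},{"x":0,"y":0,"z":8,"rx":0,"ry":0,"rz":0,"grip":0.6},{"x":0,"y":0,"z":10,"rx":0,"ry":0,"rz":0,"grip":0.6},{"x":0,"y":0,"z":11,"rx":0,"ry":0,"rz":0,"grip":0.6},{"x":0,"y":0,"z":11,"rx":0,"ry":0,"rz":0,"grip":0.6}]'; python3 -m creep '[{"x":0,"y":0,"z":0,"rx":0,"ry":0,"rz":0,"grip":0.3},{"x":0,"y":0,"z":0,"rx":0,"ry":0,"rz":0,"grip":0.2},{"x":0,"y":0,"z":0,"rx":0,"ry":0,"rz":0,"grip":0},{"x":0,"y":0,"z":0,"rx":0,"ry":0,"rz":0,"grip":0},{"x":0,"y":0,"z":0,"rx":0,"ry":0,"rz":0,"grip":0}]';python3 -m creep '[{"x":0,"y":0,"z":-20,"rx":0,"ry":0,"rz":0,"grip":0},{"x":0,"y":0,"z":-55,"rx":0,"ry":0,"rz":0,"grip":0},{"x":0,"y":0,"z":-90,"rx":0,"ry":0,"rz":0,"grip":0},{"x":0,"y":0,"z":-125,"rx":0,"ry":0,"rz":0,"grip":0},{"x":0,"y":0,"z":-130,"rx":0,"ry":0,"rz":0,"grip":0}]'
```

```text
time: 18.6
position: [0.4849, -0.2382, 0.0605]
orientation: [-179.8, -0.2, 94.8]
wrist_force: [-0.2, -0.4, -1.7]
grip_width: 0.579
grasp_force: 20.0
time: 19.1
position: [0.4868, -0.2402, 0.0528]
orientation: [180.0, 0.0, 94.8]
wrist_force: [0.1, 0.5, -2.1]
grip_width: 0.581
grasp_force: 20.0
time: 19.6
position: [0.4864, -0.2399, 0.0523]
orientation: [180.0, 0.0, 94.8]
wrist_force: [0.3, 0.3, 0.1]
grip_width: 0.996
grasp_force: 0.0
time: 20.1
position: [0.4887, -0.2416, 0.1872]
orientation: [179.7, 0.3, 94.8]
wrist_force: [-0.2, 0.2, 0.8]
grip_width: 0.998
grasp_force: 0.0
```

```bash
python3 -m creep '[{"x":30,"y":2,"z":0,"rx":0,"ry":0,"rz":0,"grip":0},{"x":70,"y":5,"z":0,"rx":0,"ry":0,"rz":0,"grip":0},{"x":115,"y":8,"z":0,"rx":0,"ry":0,"rz":0,"grip":0},{"x":160,"y":11,"z":0,"rx":0,"ry":0,"rz":0,"grip":0},{"x":205,"y":14,"z":0,"rx":0,"ry":0,"rz":0,"grip":0}]' ; python3 -m creep '[{"x":45,"y":3,"z":0,"rx":0,"ry":0,"rz":0,"grip":0},{"x":90,"y":6,"z":0,"rx":0,"ry":0,"rz":0,"grip":0},{"x":130,"y":9,"z":0,"rx":0,"ry":0,"rz":0,"grip":0},{"x":170,"y":12,"z":0,"rx":0,"ry":0,"rz":0,"grip":0},{"x":205,"y":15,"z":0,"rx":0,"ry":0,"rz":0,"grip":0}]';python3 - <<'E'
from h import *
np.save('w5.npy',camera_model('wrist')['view']);im=read_camera('wrist')[:,:,::-1].copy()
cv2.imwrite("pics/w5.png",im)
E
python3 -m creep '[{"x":45,"y":3,"z":0,"rx":0,"ry":0,"rz":0,"grip":0},{"x":85,"y":6,"z":0,"rx":0,"ry":0,"rz":0,"grip":0},{"x":115,"y":8,"z":0,"rx":0,"ry":0,"rz":0,"grip":0},{"x":131,"y":10,"z":0,"rx":0,"ry":0,"rz":0,"grip":0},{"x":133,"y":10,"z":0,"rx":0,"ry":0,"rz":0,"grip":0}]';python3 -m creep '[{"x":0,"y":0,"z":0,"rx":0,"ry":0,"rz":0,"grip":0},{"x":0,"y":0,"z":0,"rx":0,"ry":0,"rz":0,"grip":0},{"x":0,"y":0,"z":0,"rx":0,"ry":0,"rz":0,"grip":0},{"x":0,"y":0,"z":0,"rx":0,"ry":0,"rz":0,"grip":0}]';  python3 - <<'E'
from h import *
print(to([.4805,.305,.042],94.8),state()['joint_pos'].round(1))
cv2.imwrite("pics/t5b.png",cv2.resize(read_camera('top')[160:260,290:430,::-1],None,fx=4.8,fy=4.8,interpolation=cv2.INTER_CUBIC))
E
```

```text
time: 20.6
position: [0.4826, -0.0328, 0.1814]
orientation: [-179.9, -0.0, 94.7]
wrist_force: [1.0, -0.4, 0.5]
grip_width: 0.999
grasp_force: 0.0
time: 21.1
position: [0.4804, 0.173, 0.1814]
orientation: [-179.9, -0.0, 94.8]
wrist_force: [0.3, 0.1, 1.0]
grip_width: 0.999
grasp_force: 0.0
time: 21.65
position: [0.4798, 0.3054, 0.1814]
orientation: [-179.9, 0.0, 94.9]
wrist_force: [-0.1, -0.3, -0.4]
grip_width: 1.0
grasp_force: 0.0
time: 22.05
position: [0.4806, 0.3035, 0.1823]
orientation: [180.0, 0.0, 94.7]
wrist_force: [-0.5, -0.9, 0.0]
grip_width: 0.997
grasp_force: 0.0
[1.500e+00 1.000e-01 1.403e+02] [20.3 12.7 96.1 -0.  71.2 15.6]
```

View pics/w5.png

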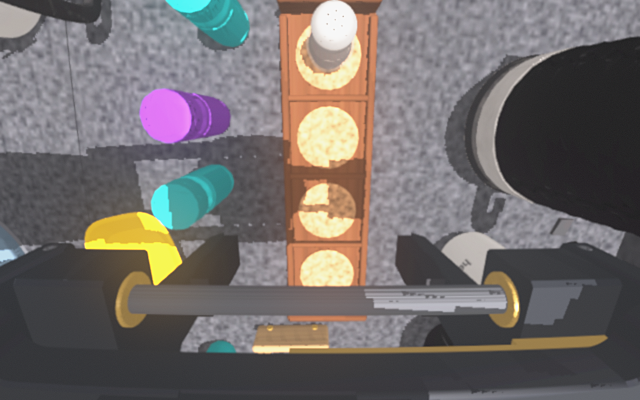

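View pics/t5b.png

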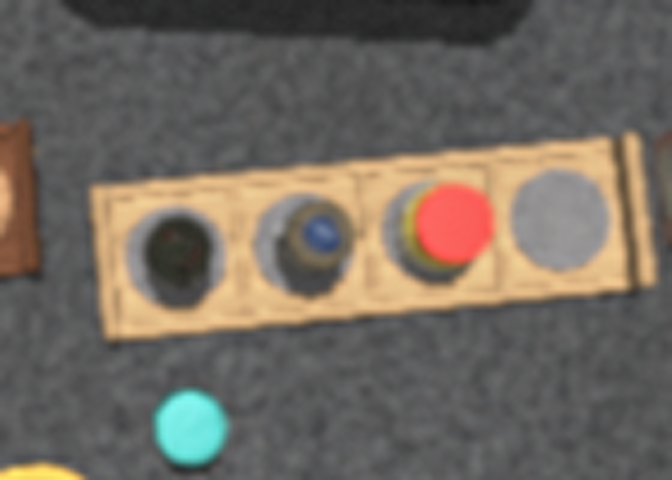

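The mustard jar stands on mat 3 with its cap at (453,223). The wrist view shows the salt shaker at (334,27) on its mat. Next I grasp it.

```bash
python3 -m creep '[{"x":1,"y":0,"z":25,"rx":0,"ry":0,"rz":0,"grip":0},{"x":1,"y":0,"z":55,"rx":0,"ry":0,"rz":0,"grip":0},{"x":1,"y":0,"z":85,"rx":0,"ry":0,"rz":0,"grip":0},{"x":1,"y":0,"z":115,"rx":0,"ry":0,"rz":0,"grip":0},{"x":1,"y":0,"z":131,"rx":0,"ry":0,"rz":0,"grip":0}]';  python3 -m creep '[{"x":0,"y":0,"z":0,"rx":0,"ry":0,"rz":0,"grip":0},{"x":0,"y":0,"z":0,"rx":0,"ry":0,"rz":0,"grip":0.3},{"x":0,"y":0,"z":0,"rx":0,"ry":0,"rz":0,"grip":0.7},{"x":0,"y":0,"z":0,"rx":0,"ry":0,"rz":0,"grip":0.7},{"x":0,"y":0,"z":0,"rx":0,"ry":0,"rz":0,"grip":0.7}]' 20;  python3 -m creep '[{"x":0,"y":0,"z":0,"rx":0,"ry":0,"rz":0,"grip":0.7},{"x":0,"y":0,"z":0,"rx":0,"ry":0,"rz":0,"grip":0.7},{"x":0,"y":0,"z":0,"rx":0,"ry":0,"rz":0,"grip":0.7},{"x":0,"y":0,"z":0,"rx":0,"ry":0,"rz":0,"grip":0.7},{"x":0,"y":0,"z":0,"rx":0,"ry":0,"rz":0,"grip":0.7}]' 20
```

```text
time: 22.6
position: [0.4788, 0.3045, 0.0487]
orientation: [-179.8, 0.1, 94.7]
wrist_force: [0.3, 0.3, -1.7]
grip_width: 0.999
grasp_force: 0.0
time: 23.1
position: [0.4809, 0.3057, 0.0523]
orientation: [179.9, -0.0, 94.8]
wrist_force: [0.1, -0.3, -0.1]
grip_width: 0.663
grasp_force: 0.0
time: 23.6
position: [0.4804, 0.3055, 0.0514]
orientation: [180.0, -0.0, 94.8]
wrist_force: [0.7, 0.6, 1.5]
grip_width: 0.445
grasp_force: 19.9
```

The width is 39 mm, against 44 mm at the foot, which suggests a slight taper. I lift a little and check the hold.

```bash
python3 -m creep '[{"x":0,"y":0,"z":0,"rx":0,"ry":0,"rz":0,"grip":0.7},{"x":0,"y":0,"z":-8,"rx":0,"ry":0,"rz":0,"grip":0.7},{"x":0,"y":0,"z":-20,"rx":0,"ry":0,"rz":0,"grip":0.7},{"x":0,"y":0,"z":-30,"rx":0,"ry":0,"rz":0,"grip":0.7},{"x":0,"y":0,"z":-30,"rx":0,"ry":0,"rz":0,"grip":0.7}]' 25;  python3 - <<'E'
from h import *
cv2.imwrite("pics/s6.png",cv2.resize(read_camera('scene')[160:260,180:310,::-1],None,fx=5,fy=5,interpolation=cv2.INTER_CUBIC))
E
```

```text
time: 24.1
position: [0.4816, 0.306, 0.0836]
orientation: [179.8, -0.1, 94.8]
wrist_force: [-0.1, 0.8, -1.4]
grip_width: 0.44
grasp_force: 24.6
```

View pics/s6.png

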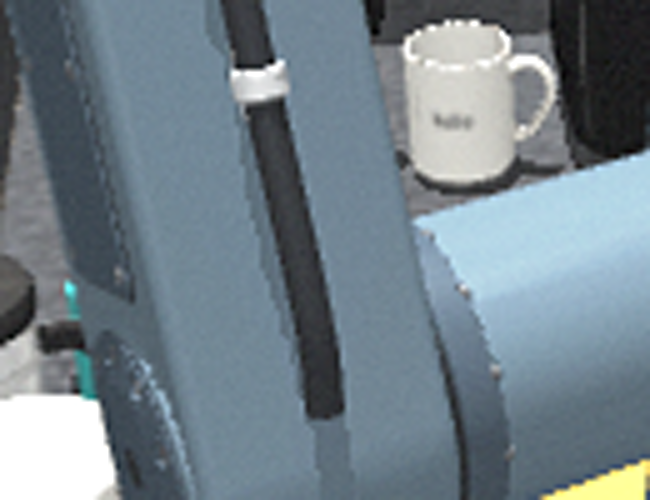

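The arm hides the shaker in this view. I continue carefully and check at the hover.

```bash
python3 -m creep '[{"x":0,"y":0,"z":-15,"rx":0,"ry":0,"rz":0,"grip":0.7},{"x":0,"y":0,"z":-40,"rx":0,"ry":0,"rz":0,"grip":0.7},{"x":0,"y":0,"z":-70,"rx":0,"ry":0,"rz":0,"grip":0.7},{"x":0,"y":0,"z":-95,"rx":0,"ry":0,"rz":0,"grip":0.7},{"x":0,"y":0,"z":-105,"rx":0,"ry":0,"rz":0,"grip":0.7}]' ; python3 -m creep '[{"x":-25,"y":-2,"z":0,"rx":0,"ry":0,"rz":0,"grip":0.7},{"x":-60,"y":-4,"z":0,"rx":0,"ry":0,"rz":0,"grip":0.7},{"x":-100,"y":-6,"z":0,"rx":0,"ry":0,"rz":0,"grip":0.7},{"x":-140,"y":-8,"z":0,"rx":0,"ry":0,"rz":0,"grip":0.7},{"x":-180,"y":-11,"z":0,"rx":0,"ry":0,"rz":0,"grip":0.7}]' ;  python3 -m creep '[{"x":-40,"y":-2,"z":0,"rx":0,"ry":0,"rz":0,"grip":0.7},{"x":-80,"y":-5,"z":0,"rx":0,"ry":0,"rz":0,"grip":0.7},{"x":-120,"y":-7,"z":0,"rx":0,"ry":0,"rz":0,"grip":0.7},{"x":-160,"y":-9,"z":0,"rx":0,"ry":0,"rz":0,"grip":0.7},{"x":-200,"y":-12,"z":0,"rx":0,"ry":0,"rz":0,"grip":0.7}]'; python3 -m creep '[{"x":-40,"y":-2,"z":0,"rx":0,"ry":0,"rz":0,"grip":0.7},{"x":-80,"y":-5,"z":0,"rx":0,"ry":0,"rz":0,"grip":0.7},{"x":-120,"y":-7,"z":0,"rx":0,"ry":0,"rz":0,"grip":0.7},{"x":-155,"y":-9,"z":0,"rx":0,"ry":0,"rz":0,"grip":0.7},{"x":-185,"y":-11,"z":0,"rx":0,"ry":0,"rz":0,"grip":0.7}]'; python3 -m creep '[{"x":-25,"y":-2,"z":0,"rx":0,"ry":0,"rz":0,"grip":0.7},{"x":-45,"y":-3,"z":0,"rx":0,"ry":0,"rz":0,"grip":0.7},{"x":-57,"y":-4,"z":0,"rx":0,"ry":0,"rz":0,"grip":0.7},{"x":-60,"y":-4,"z":0,"rx":0,"ry":0,"rz":0,"grip":0.7},{"x":-60,"y":-4,"z":0,"rx":0,"ry":0,"rz":0,"grip":0.7}]' ; python3 -m creep '[{"x":0,"y":0,"z":0,"rx":0,"ry":0,"rz":0,"grip":0.7},{"x":0,"y":0,"z":0,"rx":0,"ry":0,"rz":0,"grip":0.7},{"x":0,"y":0,"z":0,"rx":0,"ry":0,"rz":0,"grip":0.7}]'
python3 - <<'E'
from h import *
print(to([.495,-.3205,.0525],94.8))
cv2.imwrite("pics/s7.png",cv2.resize(read_camera('scene')[100:260,180:480,::-1],None,fx=2.6,fy=2.6,interpolation=cv2.INTER_CUBIC))
E
```

```text
time: 24.65
position: [0.4815, 0.306, 0.1897]
orientation: [179.7, -0.1, 94.8]
wrist_force: [0.7, -0.5, 0.3]
grip_width: 0.443
grasp_force: 24.6
time: 25.15
position: [0.4835, 0.1238, 0.1858]
orientation: [-179.9, -0.0, 94.8]
wrist_force: [0.9, 0.5, -0.1]
grip_width: 0.439
grasp_force: 24.6
time: 25.65
position: [0.4881, -0.0766, 0.1858]
orientation: [-180.0, -0.0, 94.8]
wrist_force: [-0.2, 0.3, -0.8]
grip_width: 0.441
grasp_force: 24.6
time: 26.15
position: [0.4925, -0.2622, 0.1856]
orientation: [-180.0, -0.0, 94.7]
wrist_force: [1.3, 0.7, -1.1]
grip_width: 0.442
grasp_force: 24.6
time: 26.65
position: [0.4941, -0.3201, 0.1859]
orientation: [-180.0, -0.0, 94.8]
wrist_force: [0.1, 0.3, -0.1]
grip_width: 0.435
grasp_force: 24.6
time: 26.95
position: [0.4943, -0.3198, 0.1864]
orientation: [180.0, 0.0, 94.8]
wrist_force: [0.3, -0.8, -1.3]
grip_width: 0.438
grasp_force: 24.6
[ -0.8   0.6 133.9]
```

View pics/s7.png

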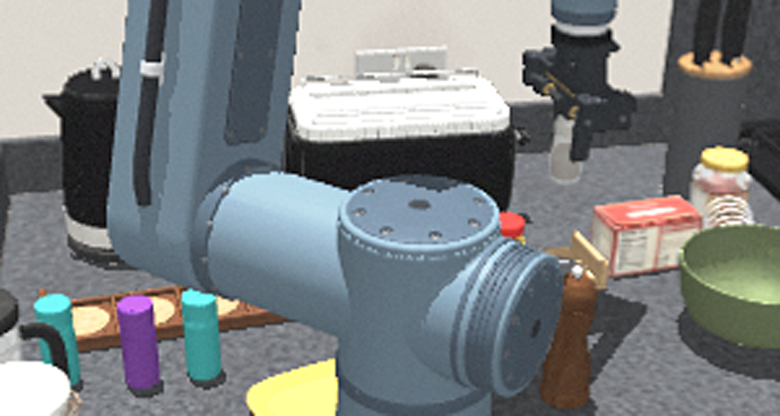

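The scene view shows the salt shaker held upright above compartment 4, with its foot at (565,182). Next I lower it slowly while watching the force.

```bash
python3 -m creep '[{"x":-1,"y":0,"z":25,"rx":0,"ry":0,"rz":0,"grip":0.7},{"x":-1,"y":0,"z":55,"rx":0,"ry":0,"rz":0,"grip":0.7},{"x":-1,"y":0,"z":85,"rx":0,"ry":0,"rz":0,"grip":0.7},{"x":-1,"y":0,"z":110,"rx":0,"ry":0,"rz":0,"grip":0.7},{"x":-1,"y":0,"z":120,"rx":0,"ry":0,"rz":0,"grip":0.7}]';python3 -m creep '[{"x":0,"y":0,"z":4,"rx":0,"ry":0,"rz":0,"grip":0.7},{"x":0,"y":0,"z":8,"rx":0,"ry":0,"rz":0,"grip":0.7},{"x":0,"y":0,"z":11,"rx":0,"ry":0,"rz":0,"grip":0.7},{"x":0,"y":0,"z":12,"rx":0,"ry":0,"rz":0,"grip":0.7},{"x":0,"y":0,"z":13,"rx":0,"ry":0,"rz":0,"grip":0.7}]';python3 -m creep '[{"x":0,"y":0,"z":0.5,"rx":0,"ry":0,"rz":0,"grip":0.7},{"x":0,"y":0,"z":0.5,"rx":0,"ry":0,"rz":0,"grip":0.7},{"x":0,"y":0,"z":0.5,"rx":0,"ry":0,"rz":0,"grip":0.7}]'
```

```text
time: 27.5
position: [0.4929, -0.32, 0.0636]
orientation: [-179.8, -0.2, 94.8]
wrist_force: [-0.3, 0.7, -0.7]
grip_width: 0.444
grasp_force: 24.6
time: 28.0
position: [0.4946, -0.3219, 0.0539]
orientation: [179.9, 0.1, 94.8]
wrist_force: [-0.7, 1.0, -1.1]
grip_width: 0.44
grasp_force: 24.6
time: 28.3
position: [0.4942, -0.3216, 0.0529]
orientation: [180.0, 0.0, 94.8]
wrist_force: [0.5, -0.2, -0.2]
grip_width: 0.441
grasp_force: 24.6
```

```bash
python3 -m creep '[{"x":0,"y":0,"z":0.7,"rx":0,"ry":0,"rz":0,"grip":0.7},{"x":0,"y":0,"z":1.5,"rx":0,"ry":0,"rz":0,"grip":0.7},{"x":0,"y":0,"z":1.5,"rx":0,"ry":0,"rz":0,"grip":0.7}]'; python3 -m creep '[{"x":0,"y":0,"z":0,"rx":0,"ry":0,"rz":0,"grip":0.5},{"x":0,"y":0,"z":0,"rx":0,"ry":0,"rz":0,"grip":0.3},{"x":0,"y":0,"z":0,"rx":0,"ry":0,"rz":0,"grip":0},{"x":0,"y":0,"z":0,"rx":0,"ry":0,"rz":0,"grip":0},{"x":0,"y":0,"z":0,"rx":0,"ry":0,"rz":0,"grip":0}]';python3 -m creep '[{"x":0,"y":0,"z":0,"rx":0,"ry":0,"rz":0,"grip":0},{"x":0,"y":0,"z":-30,"rx":0,"ry":0,"rz":0,"grip":0},{"x":0,"y":0,"z":-65,"rx":0,"ry":0,"rz":0,"grip":0},{"x":0,"y":0,"z":-105,"rx":0,"ry":0,"rz":0,"grip":0},{"x":0,"y":0,"z":-140,"rx":0,"ry":0,"rz":0,"grip":0}]'; python3 -m creep '[{"x":30,"y":-10,"z":-10,"rx":0,"ry":0,"rz":0,"grip":0},{"x":70,"y":-30,"z":-20,"rx":0,"ry":0,"rz":0,"grip":0},{"x":110,"y":-55,"z":-20,"rx":0,"ry":0,"rz":0,"grip":0},{"x":150,"y":-75,"z":-20,"rx":0,"ry":0,"rz":0,"grip":0},{"x":190,"y":-95,"z":-20,"rx":0,"ry":0,"rz":0,"grip":0}]';python3 -m creep '[{"x":40,"y":0,"z":0,"rx":0,"ry":0,"rz":0,"grip":0},{"x":80,"y":0,"z":0,"rx":0,"ry":0,"rz":0,"grip":0},{"x":120,"y":0,"z":0,"rx":0,"ry":0,"rz":0,"grip":0},{"x":160,"y":0,"z":0,"rx":0,"ry":0,"rz":0,"grip":0},{"x":200,"y":0,"z":0,"rx":0,"ry":0,"rz":0,"grip":0}]'; python3 -m creep '[{"x":40,"y":0,"z":0,"rx":0,"ry":0,"rz":0,"grip":0},{"x":80,"y":0,"z":0,"rx":0,"ry":0,"rz":0,"grip":0},{"x":110,"y":0,"z":0,"rx":0,"ry":0,"rz":0,"grip":0},{"x":110,"y":0,"z":0,"rx":0,"ry":0,"rz":0,"grip":0}]';python3 - <<'E'
from h import *
cv2.imwrite("pics/t8.png",cv2.resize(read_camera('top')[120:270,240:500,::-1],None,fx=3,fy=3,interpolation=cv2.INTER_CUBIC))
E
```

```text
time: 28.6
position: [0.4943, -0.3217, 0.0514]
orientation: [180.0, 0.0, 94.8]
wrist_force: [-0.6, -0.9, 1.3]
grip_width: 0.444
grasp_force: 24.8
time: 29.1
position: [0.4941, -0.3215, 0.0511]
orientation: [-180.0, -0.0, 94.8]
wrist_force: [0.1, -0.2, 0.4]
grip_width: 0.839
grasp_force: 0.0
time: 29.6
position: [0.4943, -0.3216, 0.1931]
orientation: [180.0, 0.0, 94.8]
wrist_force: [1.3, -1.2, -0.8]
grip_width: 1.002
grasp_force: 0.0
time: 30.1
position: [0.3826, -0.1388, 0.2112]
orientation: [180.0, 0.0, 94.7]
wrist_force: [0.0, 0.7, 0.2]
grip_width: 1.002
grasp_force: 0.0
time: 30.6
position: [0.3668, 0.0607, 0.2116]
orientation: [179.9, 0.0, 94.7]
wrist_force: [0.9, -0.6, 0.5]
grip_width: 0.998
grasp_force: 0.0
time: 31.0
position: [0.3573, 0.1715, 0.2113]
orientation: [180.0, -0.1, 95.0]
wrist_force: [-0.2, 0.3, 1.3]
grip_width: 0.999
grasp_force: 0.0
```

View pics/t8.png

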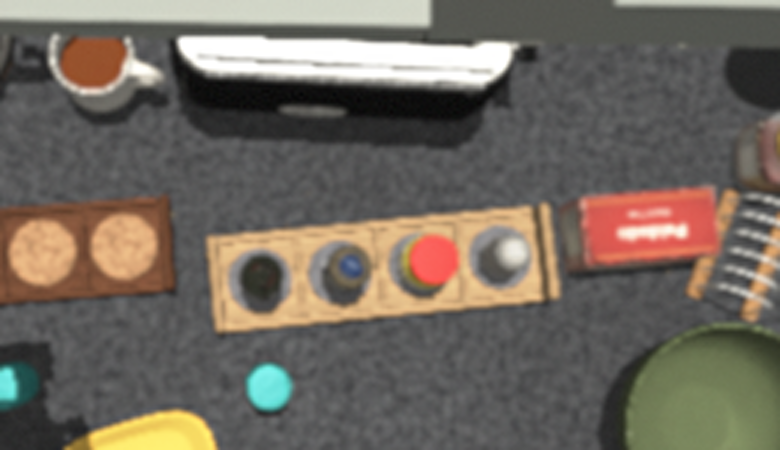

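All four stand upright on their mats: dark (262,278), white (349,268), mustard (435,260) and salt (513,250). The mug and tea box are where they were. One last check of the salt's position, then I hand in.

Run:
```python
from h import *
p=ray('top',np.array([(513,250)])/3+[239.7,119.7],.105)[0]; print(p)
if np.hypot(p[0]-.495,p[1]+.3205)<.009: print(finish_job())
```

```text
[ 0.49623076 -0.31299845  0.105     ]
the job is handed in; nothing more can be done
None
```

The job is handed in after about 31 s of the 104 s allowed: all four seasonings stand upright in the pale rack in reverse order (dark spice, white spice, mustard, salt from the left). The last picture put the salt shaker about 8 mm from its compartment's centre and the two spice jars within about 2 mm; mustard I checked only by eye, and the tea box and mug looked unmoved.

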